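Load a phone frame and index the test carrier

TASK

Lift the aluminium setting block out of the nest of the carrier on the slide rail and lay it flat in the low black tray; then lay the phone frame, bright side with the boards up, flat in the emptied nest between the pins. Then push the carrier along the rail until it clicks into the detent of the probe station (the frame with the round probe head, not the flat scan panel), without running past it; leave the other things on the table where they are.

Things in the scene. Friction and masses are not known exactly. Their poses are not given: they have to be found in the camera images.
- carrier: Black plate 100 (x) by 200 (y) by 12 mm; slides along its own y (the rail's y), friction about 1 N. Origin: centre of the plate's underside, 21.5 mm above the table; z up. The detent notch is in the middle of its far edge (x = +50 mm, y = 0). Starts near mid-rail, clear of both stations.
- carrier_nest (a point): Centre of the carrier's top face, 33.5 mm above the table; axes as the carrier's. Six steel pins, 10 mm thick, 18 mm high (straight for 8 mm, then tapering), stand at (x, y) = (+-41, +-50) and (0, +-78) mm: they leave a place 72 (x) by 146 (y) mm, its long sides open in the middle for fingers.
- carrier_handle (a point): Top centre of the carrier's handle: upright aluminium paddle on a bracket at the robot's side of the carrier (carrier x = -100 mm, y = 0), 24 mm (x) by 14 mm (y, along the rail), free height 38 mm below this point, which is 69.5 mm above the table.
- rail: Aluminium slide rail 64 mm wide, 620 mm long along its y axis, 21 mm high, fixed to the table; origin at the middle, on the table. Stations may stand at either end.
- probe_station: Fixed white C-frame with a round black probe head hanging over the rail, at its left or right end. Origin on the table under the rail's centre line; axes as the rail's. Column at x = 90 to 146 mm, 56 mm wide, 191 mm high; head reaches to x = -8 mm, lowest point 88 mm above the table. Carrier seated when its y in this frame is 0.
- probe_plunger (a point): Sprung roller plunger at the foot of the probe station (station x = 60, y = 0, z = 28 mm). Resistance of 6 to 8 N is felt from about 19 to 12 mm before the seat; in the last 6 mm the roller draws the carrier into the seat with a click. Running out beyond takes the same force.
- scan_station: The other fixed white C-frame, with a flat square panel 85 x 100 mm over the rail (reaching to x = -21 mm, underside 94 mm above the table) and the same detent; not the one to use. Origin as for probe_station.
- setting_block: Bare aluminium setting block: plate 64 mm (x) by 138 mm (y) by 12 mm with a lifting rib on top, 20 mm (x) by 80 mm (y), from z = 12 to 40 mm. Origin: centre of its underside. 0.25 to 0.5 kg. Starts in the carrier's nest.
- phone_frame: Phone middle frame, steel and aluminium plate 64 mm (x) by 138 mm (y) by 12 mm with boards in its upper face, 0.16 kg. Origin: centre of its underside, z up. Starts flat on the table. Can be gripped across its 64 mm width; either end may point either way in the nest.
- tray: Low open black tray fixed on the table, outside 116 mm (x) by 196 mm (y) by 20 mm, walls 7 mm, floor 7 mm. Origin: centre of its underside.
- tape_roll: Bystander: amber tape roll lying flat, 68 mm wide, 20 mm high. Origin: centre of its underside.
- driver: Bystander: screwdriver 180 mm long lying on the table at the left end of the rail, handle 26 mm thick; origin near its middle.
- dispenser: Bystander: white bottle 60 mm wide, 150 mm high. Origin: centre of its underside.
- mouse: Bystander: black computer mouse 100 x 60 x 33 mm. Origin: centre of its underside.
- jar: Bystander: grey jar 68 mm wide, 70 mm high. Origin: centre of its underside.
- parts_box: Bystander: cardboard box 70 x 110 x 35 mm behind the rail between the stations. Origin: centre of its underside.
There are look-alikes about, which are no part of the job. Of the things like the setting_block, leave any that is purple; of the rest the larger one is meant. Of the things that look like the phone_frame, the smaller one is meant.

How it is judged:
By the outcome, as a careful person would: the job done as asked, in the order asked, and still so for the second after the job is handed in, with the robot touching nothing.
It also fails if it takes over 72 s, if anything falls off the work surface, if the arm or the gripper's body presses on something with over 40 N, if the wrist force passes 120 N, or if a joint passes its speed limit or range.

ROBOT

A 7-joint arm with a two-finger parallel gripper is mounted at the origin on the work surface. World frame = base frame: x ahead of the robot, y to its left, z up, the work surface at z = 0. Lengths are in m, angles in rad, forces in N, time in s.
With the tool pointing down it reaches from about 0.35 to 0.9 m from the base axis. Payload 8.1 kg.
Tool frame: the origin (TCP) lies on the front face of the gripper's body, between the roots of the fingers; the fingertips stand 66 mm ahead of it and the grasp point (between the pads) lies 47 mm ahead of it; z points along the fingers, y is the line along which they close (so a half turn about z gives the same grasp; the last joint's range is limited). The gripper opens to 92 mm and grips with 3 to 60 N. Pads are 19 mm wide; open, the fingers measure 130 mm over their backs; the gripper's body (75 mm by 190 mm) begins 47 mm behind the grasp point.
Start: joints at [1.188, 0.434, 0.025, 1.573, -0.012, 1.134, -0.075], TCP at [0.173, -0.601, 0.292] pointing down, gripper open.
Joint ranges: [-2.62, 2.62], [-0.44, 2.09], [-1.27, 1.32], [0.08, 2.57], [-1.32, 4.46], [0.12, 2], [-2.74, 2.74]. Speed limits (rad/s): [2.22, 2.22, 3.01, 3.01, 3.14, 3.14, 3.14].

INTERFACE

Orientations are given as a unit quaternion [w, x, y, z].
In Python, from cell import r gives the robot as it stands.
- The arm moves only by the tool move_arm, never from a script. Its argument "increments" is a list of rows, each an object of numbers: "tx", "ty", "tz": the shift along the tool's x, y, z in mm; "spin": the turn about the tool's z in degrees; "gripper": the opening, from -1 (shut) to 1 (fully open). A call has 1 to 12 rows; each row shifts and turns the commanded pose from where the row before left it, along the tool's axes as they then stand; what a row does not reach is not made up. A row lasts 1/8 s, in which the tool goes at most 62.5 mm and 10.7 degrees, less where a joint would pass 70% of its speed; a pose out of reach is approached as far as the arm can. A call is refused whole if a number of a shift passes 62.5 or a number of a turn 10.7, either way. A call with a gripper value outside its range is refused whole. The fingers move at their own pace and stop on an object; "grip_force" is the grip in N (left out, the last holds). Time passes only in rows, so rows that do not move let the fingers close. It gives the time, the measured TCP pose, the force, the opening and the grip force at its end, in the units of the state.
- r.sense(): the state, without advancing time (a new reading comes with each control period).
- r.capture(name): name is "scene" or "top" or "wrist"; returns a dict with "pixels" (480x640x3 uint8, blue, green, red), "depth" (480x640 float32, m along the optical axis (not along the pixel's ray), 0 where there is no reading), "fx", "fy", "cx", "cy" (pixels), "rvec" (rotation vector, rad) and "tvec" (3), from world to camera coordinates, as OpenCV has them; the wrist camera has in their place "tool_from_camera" (4x4, takes a point from camera to tool coordinates, whose origin is the TCP and whose axes are the flange's). Camera axes: x right, y down, z forward; pixel columns grow to the right and rows downward; lengths in m; the calibration is good to about 2 mm. A picture is of the moment at which its call begins: read the wrist's pose just before it.
- r.close_job(): hands the job in; it is judged then, once.
Trained networks look in the newest picture that a camera, given by its name, has taken for a name from the list of things; names that differ only in an ending like _2 or _b are one class to them, and where a whole thing is asked for, a point or a joint stands for the part that bears it (a point fixed in the world has none). Each returns a list of dicts, best first, with "score" (0 to 1); they miss things now and then, are a little off and sometimes report something else, mostly with a low value. They report only what shows in the picture. A call takes as long as a camera call. They do not tell look-alikes from the thing itself.
- r.spot_in(camera, label): "xy" ([column, row] in pixels, amid what is visible of it).
The state is a dict: "time": time; "joint_pos": joint angles; "qd": joint speeds; "joint_torque": joint torques, N m; "tool_pos": TCP position; "tool_rot": TCP orientation; "contact_force": force on the tool from outside, world axes, zero at the start; "wrist_torque": the same for the moment, N m; "opening": finger opening in m; "grip_force": force on a finger pad.
Only numpy, scipy, OpenCV 4.12 (cv2) and the standard library are available. Lean on these libraries where they do the work, as an engineer would, in place of code of your own. Each camera call takes 0.05 s, during which the arm holds its last target. There are 200 camera calls.

## Working session

There is one attempt and no reset: what is moved stays moved. The work goes in short steps, Python scripts to look and compute and a tool call to move; the robot and the scene stay as the last step left them, time stands still between calls to the robot, and variables do not carry over. Pictures are saved under pics/ and viewed, at most 10 in all, crops included, and the job is handed in when it is done.

Besides the shell and the picture viewer there is one more tool, called after "Call:" by a JSON object that holds its "op" and its "data", one argument or row to a line. move_arm: Moves the arm, as the interface text tells. Its arguments: {"type":"object","properties":{"increments":{"type":"array"},"grip_force":{"type":"number"}},"required":["increments"]}

```bash
mkdir -p pics; ls; cat > h.py <<'E'
import numpy as np, cv2
from cell import r
from scipy.spatial.transform import Rotation as R
def cam(n):
    s=r.sense(); c=r.capture(n)
    if n=='wrist':
        q=s['tool_rot']; T=np.eye(4); T[:3,:3]=R.from_quat([q[1],q[2],q[3],q[0]]).as_matrix(); T[:3,3]=s['tool_pos']
        c['M']=T@np.array(c['tool_from_camera'])
    else:
        T=np.eye(4); T[:3,:3]=cv2.Rodrigues(np.array(c['rvec'],float))[0]; T[:3,3]=np.ravel(c['tvec']); c['M']=np.linalg.inv(T)
    return c
def cloud(c):
    v,u=np.mgrid[:480,:640]; d=c['depth']
    p=np.stack([(u-c['cx'])/c['fx']*d,(v-c['cy'])/c['fy']*d,d],-1)
    w=p@c['M'][:3,:3].T+c['M'][:3,3]; w[d<=0]=np.nan; return w
E
python3 - <<'E'
from h import *
print({k:np.round(v,3) for k,v in r.sense().items()})
for n in('scene','top'):
    c=cam(n); cv2.imwrite(f'pics/{n}0.png',c['pixels']); w=cloud(c); np.savez(f'/tmp/{n}.npz',w=w,p=c['pixels'])
    print(n,c['M'][:3,3].round(3))
    for l in "carrier carrier_handle rail probe_station probe_plunger scan_station setting_block phone_frame tray tape_roll driver dispenser mouse jar parts_box".split():
        for o in r.spot_in(n,l):
            x,y=map(int,np.round(o['xy'])); print(l,x,y,round(o['score'],2),w[y,x].round(3))
E
```

```text
pics
{'time': np.float64(0.0), 'joint_pos': array([ 1.188,  0.435,  0.025,  1.574, -0.012,  1.134, -0.075]), 'qd': array([ 0.   , -0.001,  0.001, -0.001, -0.   ,  0.002, -0.   ]), 'joint_torque': array([-0.0000e+00, -6.6786e+01,  9.8500e-01, -3.1446e+01, -6.0000e-02,
        4.3000e-02,  0.0000e+00]), 'tool_pos': array([ 0.172, -0.6  ,  0.291]), 'tool_rot': array([-0.001,  0.99 ,  0.139, -0.   ]), 'contact_force': array([-0.051, -0.002, -0.215]), 'wrist_torque': array([-0.01 ,  0.018, -0.016]), 'grip_force': np.float64(0.0), 'opening': np.float64(0.092)}
scene [1.165 0.543 1.131]
carrier 311 296 0.83 [0.625 0.067 0.047]
carrier_handle 309 292 0.67 [0.612 0.05  0.033]
rail 366 350 0.8 [0.644 0.235 0.017]
probe_station 340 353 0.67 [0.759 0.249 0.19 ]
probe_plunger 339 353 0.82 [0.759 0.247 0.187]
probe_plunger 459 402 0.21 [0.627 0.453 0.028]
scan_station 201 264 0.62 [ 0.745 -0.146  0.118]
scan_station 502 342 0.33 [0.501 0.462 0.104]
setting_block 290 299 0.92 [0.663 0.038 0.053]
setting_block 311 164 0.6 [ 0.276 -0.219  0.028]
setting_block 212 210 0.56 [ 0.556 -0.33   0.006]
phone
[... 838 characters left out ...]
0.357  0.009]
setting_block 401 335 0.77 [ 0.256 -0.219  0.041]
setting_block 305 194 0.56 [0.646 0.036 0.074]
phone_frame 388 277 0.8 [ 0.415 -0.194  0.01 ]
tray 248 288 0.71 [0.392 0.206 0.004]
tray 479 264 0.41 [ 0.446 -0.445  0.033]
tape_roll 317 278 0.65 [ 0.417  0.008 -0.003]
tape_roll 233 165 0.37 [0.701 0.214 0.18 ]
driver 160 212 0.53 [0.614 0.456 0.025]
driver 375 161 0.18 [ 0.723 -0.156  0.115]
dispenser 158 258 0.64 [0.475 0.431 0.098]
dispenser 309 204 0.23 [0.624 0.026 0.045]
mouse 480 263 0.89 [ 0.448 -0.448  0.034]
mouse 312 207 0.51 [0.617 0.018 0.037]
mouse 392 276 0.38 [ 0.418 -0.206  0.006]
jar 485 197 0.77 [ 0.628 -0.46   0.07 ]
parts_box 315 157 0.59 [0.764 0.007 0.034]
```

View pics/top0.png

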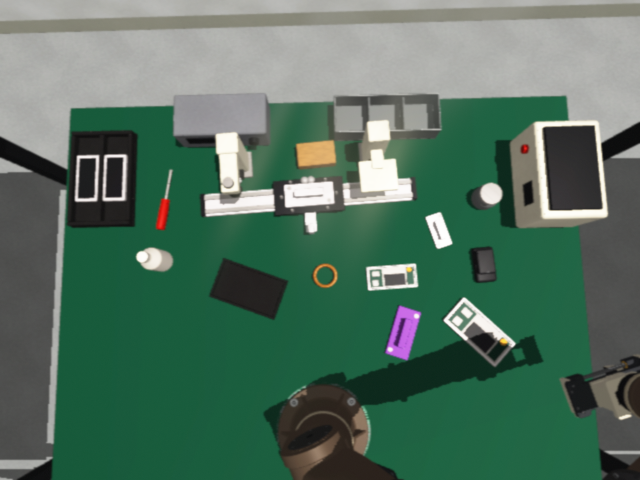

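View pics/scene0.png

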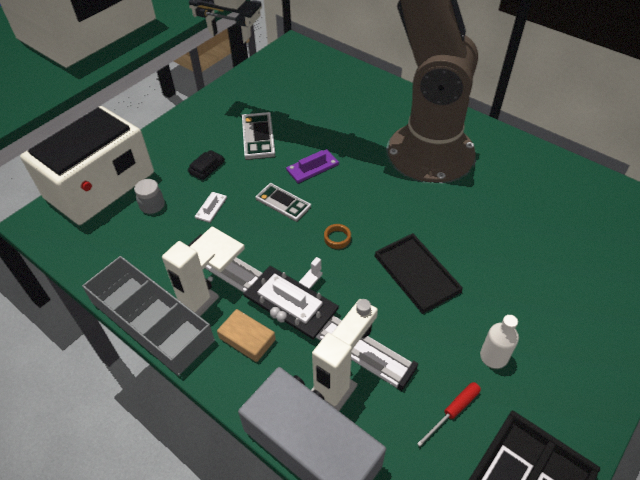

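Blocks at (top px): (305,194), bare aluminium, in the carrier nest; (438,230), a small bare one; (401,335), purple. The one at (305,194) fits, because it is bare, the larger, and in the nest.
Frames: (392,277) is small and (480,331) is large. The small one at (392,277) is meant. The probe station is on the left, round head at (228,183). The scan panel is on the right at (378,176), and the tray is at (248,288).

```bash
cat > seg.py <<'E'
from h import *
def rect(w,mask,c,rad,zlo,zhi,plot=False):
    m=(np.hypot(w[...,0]-c[0],w[...,1]-c[1])<rad)&(w[...,2]>zlo)&(w[...,2]<zhi)&mask
    n,l,st,_=cv2.connectedComponentsWithStats(m.astype(np.uint8))
    if n<2: return None
    k=1+np.argmax(st[1:,4]); P=w[l==k]
    (cx,cy),(a,b),t=cv2.minAreaRect((P[:,:2]*1000).astype(np.float32))
    if a<b: a,b=b,a; t-=90
    return np.round([cx,cy,np.median(P[:,2])*1000,a,b,(t+90)%180-90,len(P)],1)
E
python3 - <<'E'
from seg import *
for n in('top','scene'):
    d=np.load(f'/tmp/{n}.npz'); w=d['w']; hsv=cv2.cvtColor(d['p'],cv2.COLOR_BGR2HSV)
    g=hsv[...,2]; notgreen=~((hsv[...,0]>50)&(hsv[...,0]<95)&(hsv[...,1]>90))
    print(n,'table z',np.nanmedian(w[...,2][~notgreen])*1000)
    A=np.ones_like(notgreen)
    print('frame',rect(w,notgreen,(.415,-.2),.09,-.01,.03))
    print('bigframe',rect(w,notgreen,(.28,-.43),.11,-.01,.03))
    print('tray',rect(w,notgreen,(.39,.206),.14,-.01,.035))
    print('carrier',rect(w,A,(.64,.03),.13,.028,.042), 'dark',rect(w,g<60,(.64,.03),.13,.02,.045))
    print('block plate',rect(w,g>110,(.64,.03),.09,.038,.055),'rib',rect(w,A,(.64,.03),.07,.066,.085))
    print('block plate',rect(w,A,(.64,.03),.09,.041,.08))
    print('handle',rect(w,A,(.56,.02),.05,.06,.08))
    print('rail L',rect(w,g>100,(.63,.26),.09,.012,.03),'rail R',rect(w,g>100,(.66,-.22),.09,.012,.03))
    print('head',rect(w,A,(.65,.215),.05,.09,.3),'panel',rect(w,A,(.68,-.155),.1,.1,.13))
t=cv2.imread('pics/top0.png'); c=[cv2.resize(t[y-45:y+45,x-60:x+60],(400,300),interpolation=cv2.INTER_CUBIC) for x,y in((305,194),(425,235),(392,277),(480,331))]
cv2.imwrite('pics/crop.png',np.vstack([np.hstack(c[:2]),np.hstack(c[2:])]))
E
```

```text
top table z -0.2952998782246308
frame [ 417.1 -205.5    9.4  148.5   71.   -87.  1276. ]
bigframe [ 263.8 -438.7   13.2  184.3   96.    46.1 2138. ]
tray [ 391.5  203.3    7.4  193.3  113.2   69.5 2737. ]
carrier [ 628.    27.8   33.1  199.5  160.2  -86.9 1409. ] dark [647.9  92.7  32.7  98.8  68.8   3.4 329. ]
block plate [662.8  26.7  44.7 140.8  83.7 -86.9 885. ] rib [653.4  27.4  72.2  79.   20.8 -86.7 216. ]
block plate [ 653.3   27.8   46.   137.7   64.7  -86.6 1034. ]
handle [551.8  23.6  68.4  22.6  11.1  -0.8  43. ]
rail L [638.9 251.8  16.7 160.8  64.1 -86.7 943. ] rail R [ 664.9 -200.8   17.   142.1   64.   -85.9  564. ]
head [665.2 225.4 181.3  68.1  44.8   2.7 558. ] panel [ 709.8 -160.   111.   134.4  100.5    3.1 1349. ]
scene table z 1.00073217075769
frame [ 412.5 -206.2   10.8  153.1   81.1  -87.6 1014. ]
bigframe [ 263.8 -434.5   14.3  189.3   91.5   45.9 1168. ]
tray [ 389.4  207.5    9.2  198.9  130.4   69.7 3548. ]
carrier [ 627.8   27.1   34.5  202.9  167.6  -86.6 2001. ] dark [652.3  87.8  34.2 101.7  84.5   4.3 761. ]
block plate [ 658.3   26.1   46.4  142.5   78.3  -86.9 1131. ] rib [656.1  26.9  73.9  82.3  22.8 -86.4 317. ]
block plate [ 655.2   22.5   47.5  149.    91.2  -87.7 1578. ]
handle [5.561e+02 2.330e+01 6.940e+01 2.640e+01 1.490e+01 4.000e-01 7.100e+01]
rail L [ 641.2  270.2   17.3  124.1   65.7  -87.  1309. ] rail R [ 673.1 -157.6   16.    91.    52.3  -30.6  245. ]
head [667.2 225.6 183.4  62.7  45.7   3.9 773. ] panel [ 711.6 -160.4  112.1  134.   104.     4.5 1438. ]
```

View pics/crop.png

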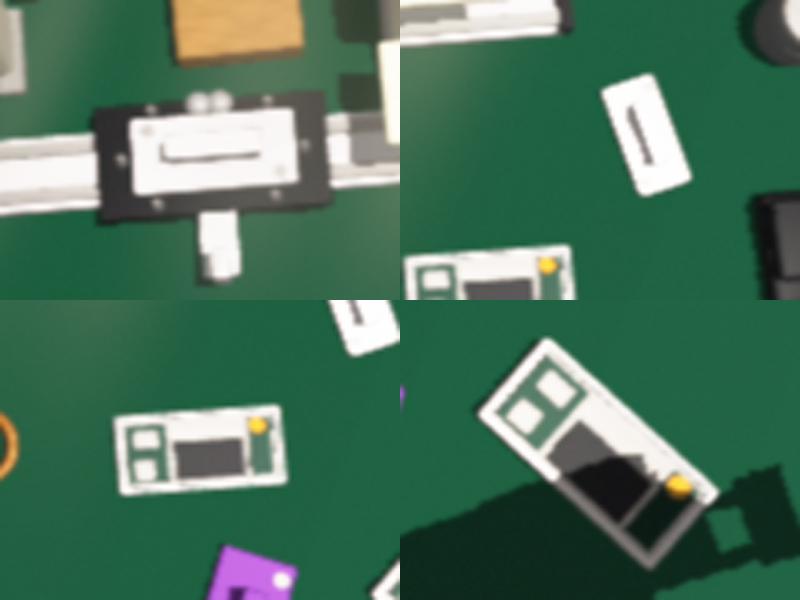

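The crop confirms it: the large bare block is in the nest at (305,194), and the small frame lies with its boards up at (392,277). First I turn the tool and go above the carrier.

Call:
{"op": "move_arm", "data": {
  "increments": [
    {"spin": -9.6,"tz": -4,"gripper": 1},
    {"spin": -9.6,"tz": -4},
    {"spin": -9.6,"tz": -4},
    {"spin": -9.6,"tz": -4},
    {"spin": -9.6,"tz": -4},
    {"spin": -9.6,"tz": -4},
    {"spin": -9.6,"tz": -4},
    {"spin": -9.6,"tz": -4}
  ]
}}

```text
invalid input at $.increments[0]: expected keys tx, ty, tz, spin, gripper
```

Call:
{"op": "move_arm", "data": {
  "increments": [
    {"tx": 38,"ty": 29},
    {"tx": 38,"ty": 29},
    {"tx": 38,"ty": 29},
    {"tx": 38,"ty": 29},
    {"tx": 38,"ty": 29},
    {"tx": 38,"ty": 29},
    {"tx": 38,"ty": 29},
    {"tx": 38,"ty": 29},
    {"tx": 38,"ty": 29},
    {"tx": 38,"ty": 29},
    {"tx": 38,"ty": 29},
    {"tx": 38,"ty": 29}
  ]
}}

```text
invalid input at $.increments[0]: expected keys tx, ty, tz, spin, gripper
```

Call:
{"op": "move_arm", "data": {
  "increments": [
    {"tx": 0,"ty": 0,"tz": -4,"spin": -9.6,"gripper": 1},
    {"tx": 0,"ty": 0,"tz": -4,"spin": -9.6,"gripper": 1},
    {"tx": 0,"ty": 0,"tz": -4,"spin": -9.6,"gripper": 1},
    {"tx": 0,"ty": 0,"tz": -4,"spin": -9.6,"gripper": 1},
    {"tx": 0,"ty": 0,"tz": -4,"spin": -9.6,"gripper": 1},
    {"tx": 0,"ty": 0,"tz": -4,"spin": -9.6,"gripper": 1},
    {"tx": 0,"ty": 0,"tz": -4,"spin": -9.6,"gripper": 1},
    {"tx": 0,"ty": 0,"tz": -4,"spin": -9.6,"gripper": 1}
  ]
}}

```text
time: 2.6
tool_pos: [0.1725, -0.6007, 0.3244]
tool_rot: [0.0, 0.687, 0.726, -0.0]
contact_force: [0.1, 0.2, 0.2]
opening: 0.0915
grip_force: 0.0
```

Call:
{"op": "move_arm", "data": {
  "increments": [
    {"tx": 38,"ty": 29,"tz": 0,"spin": 0,"gripper": 1},
    {"tx": 38,"ty": 29,"tz": 0,"spin": 0,"gripper": 1},
    {"tx": 38,"ty": 29,"tz": 0,"spin": 0,"gripper": 1},
    {"tx": 38,"ty": 29,"tz": 0,"spin": 0,"gripper": 1},
    {"tx": 38,"ty": 29,"tz": 0,"spin": 0,"gripper": 1},
    {"tx": 38,"ty": 29,"tz": 0,"spin": 0,"gripper": 1},
    {"tx": 38,"ty": 29,"tz": 0,"spin": 0,"gripper": 1},
    {"tx": 38,"ty": 29,"tz": 0,"spin": 0,"gripper": 1},
    {"tx": 38,"ty": 29,"tz": 0,"spin": 0,"gripper": 1},
    {"tx": 38,"ty": 29,"tz": 0,"spin": 0,"gripper": 1}
  ]
}}

```text
time: 3.85
tool_pos: [0.4442, -0.2056, 0.3245]
tool_rot: [0.0, 0.69, 0.724, -0.0]
contact_force: [1.3, -0.2, 0.3]
opening: 0.0919
grip_force: 0.0
```

```bash
cat > frame.py <<'E'
from seg import *
def look(tag):
    c=cam('wrist'); cv2.imwrite(f'pics/{tag}.png',c['pixels']); w=cloud(c); np.savez(f'/tmp/{tag}.npz',w=w,p=c['pixels'])
    hsv=cv2.cvtColor(c['pixels'],cv2.COLOR_BGR2HSV); ng=~((hsv[...,0]>50)&(hsv[...,0]<95)&(hsv[...,1]>90))
    s=r.sense(); q=s['tool_rot']; print('t',s['time'],np.round(s['tool_pos'],4),'yaw',2*np.degrees(np.arctan2(q[2],q[1])),'j',np.round(s['joint_pos'],2))
    print('cam',c['M'][:3,3].round(3)); return c,w,hsv[...,2],ng
def go(x,y,z,yaw):
    s=r.sense(); q=s['tool_rot']; a=2*np.arctan2(q[2],q[1]); d=np.array([x,y,z])-s['tool_pos']; b=np.radians(yaw)
    dy=(yaw-np.degrees(a)+90)%180-90
    for n,t in(('before spin',a),('after spin',b)):
        print('go',n,'tx %.1f ty %.1f tz %.1f spin %.1f'%(1e3*(d[0]*np.cos(t)+d[1]*np.sin(t)),1e3*(d[0]*np.sin(t)-d[1]*np.cos(t)),-1e3*d[2],-dy))
E
python3 - <<'E'
from frame import *
c,w,g,ng=look('w1')
print('table',np.nanmedian(w[...,2][~ng]))
print(r.spot_in('wrist','phone_frame'))
for lo in(.004,.006,.008): print('frame',rect(w,ng|True,(.417,-.205),.1,lo,.03))
go(.62,.03,.324,93.2)
E
```

```text
t 3.9 [ 0.4476 -0.1993  0.3249] yaw 93.21019092927156 j [ 0.75  0.23 -0.53  1.81  0.13  1.13  0.24]
cam [ 0.44  -0.135  0.416]
table -0.0010961872187433275
[{'xy': [294.8, 195.2], 'score': 0.97}, {'xy': [216.6, 346.8], 'score': 0.61}]
frame [ 417.5 -203.4    9.5  137.8   63.4  -87.  5927. ]
frame [ 417.5 -203.4    9.5  137.8   63.4  -87.  5911. ]
frame [ 417.5 -203.4    9.8  137.8   63.4  -87.  4872. ]
go before spin tx 221.5 ty 186.7 tz 0.8 spin 0.1
go after spin tx 221.7 ty 186.4 tz 0.8 spin 0.1
```

View pics/w1.png

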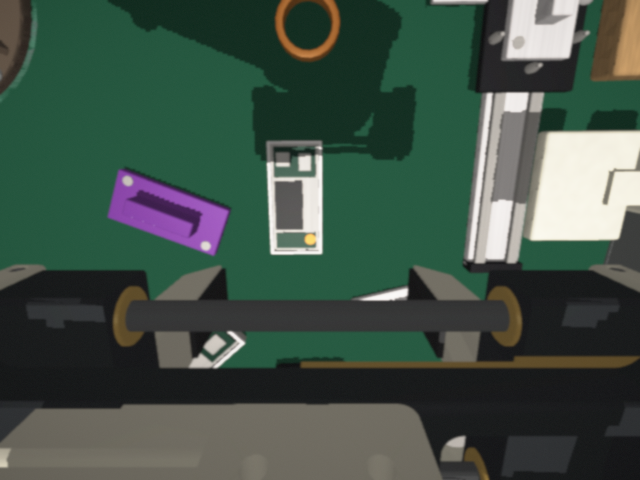

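The wrist view shows the frame at (294,197), boards up, with the purple block at (170,210) and the carrier at (530,45). Next I look at the carrier.

Call:
{"op": "move_arm", "data": {
  "increments": [
    {"tx": 27,"ty": 38,"tz": 0,"spin": 0,"gripper": 1},
    {"tx": 27,"ty": 38,"tz": 0,"spin": 0,"gripper": 1},
    {"tx": 27,"ty": 38,"tz": 0,"spin": 0,"gripper": 1},
    {"tx": 27,"ty": 38,"tz": 0,"spin": 0,"gripper": 1},
    {"tx": 27,"ty": 38,"tz": 0,"spin": 0,"gripper": 1},
    {"tx": 0,"ty": 0,"tz": 0,"spin": 0,"gripper": 1},
    {"tx": 0,"ty": 0,"tz": 0,"spin": 0,"gripper": 1}
  ]
}}

```text
time: 4.82
tool_pos: [0.6263, -0.0635, 0.3238]
tool_rot: [-0.0, 0.69, 0.724, -0.001]
contact_force: [-0.3, 0.1, -0.3]
opening: 0.0917
grip_force: 0.0
```

```bash
python3 - <<'E'
from frame import *
c,w,g,ng=look('w2')
A=np.ones_like(ng)
print('rib',rect(w,A,(.653,.027),.07,.066,.085))
print('plate',rect(w,A,(.653,.027),.09,.041,.08))
print('carrier',rect(w,A,(.653,.027),.13,.028,.042))
print('handle',rect(w,A,(.556,.023),.03,.06,.08))
print(r.spot_in('wrist','setting_block'))
# pins: bright/other points above plate outside block
for px,py in((41,50),(41,-50),(-41,50),(-41,-50),(0,78),(0,-78)):
    t=np.radians(3.2); X=.653+(px*np.cos(t)-py*np.sin(t))/1e3; Y=.0275+(px*np.sin(t)+py*np.cos(t))/1e3
    print('pin',np.round([X,Y],3),rect(w,A,(X,Y),.012,.046,.056))
go(.653,.0275,.324,93.2)
E
```

```text
t 4.875 [ 0.626 -0.064  0.324] yaw 92.74944936854047 j [ 0.37  0.48 -0.54  1.48  0.25  1.25 -0.15]
cam [0.623 0.008 0.415]
rib [ 655.    26.9   72.3   79.8   20.2  -86.6 1779. ]
plate [ 655.1   26.8   44.7  137.8   64.   -86.6 8280. ]
carrier [  630.     26.9    32.3   199.8   160.5   -86.4 10553. ]
handle [554.5  22.3  68.2  24.   13.2   2.6 368. ]
[{'xy': [351.5, 118.7], 'score': 0.98}, {'xy': [338.2, 238.2], 'score': 0.33}]
pin [0.691 0.08 ] [691.7  80.3  49.1   5.6   4.3 -43.4  31. ]
pin [ 0.697 -0.02 ] [697.5 -18.9  49.3   5.6   5.5  68.   29. ]
pin [0.609 0.075] [610.2  75.8  49.3   5.5   5.4  53.7  33. ]
pin [ 0.615 -0.025] [616.1 -23.9  49.5   5.5   4.5   1.8  26. ]
pin [0.649 0.105] [649.3 105.5  49.1   6.1   4.5  -2.2  37. ]
pin [ 0.657 -0.05 ] [658.5 -49.7  49.2   5.9   4.5 -89.3  24. ]
go before spin tx 90.3 ty 31.3 tz 0.2 spin -0.5
go after spin tx 90.1 ty 32.1 tz 0.2 spin -0.5
```

Call:
{"op": "move_arm", "data": {
  "increments": [
    {"tx": 30,"ty": 11.2,"tz": 15,"spin": -0.5,"gripper": 0.3},
    {"tx": 30,"ty": 11.2,"tz": 25,"spin": 0,"gripper": 0.3},
    {"tx": 30,"ty": 11.2,"tz": 25,"spin": 0,"gripper": 0.3},
    {"tx": 0,"ty": 0,"tz": 30,"spin": 0,"gripper": 0.3},
    {"tx": 0,"ty": 0,"tz": 30,"spin": 0,"gripper": 0.3},
    {"tx": 0,"ty": 0,"tz": 20,"spin": 0,"gripper": 0.3},
    {"tx": 0,"ty": 0,"tz": 0,"spin": 0,"gripper": 0.3},
    {"tx": 0,"ty": 0,"tz": 0,"spin": 0,"gripper": 0.3}
  ]
}}

```text
time: 5.92
tool_pos: [0.6558, 0.0288, 0.1805]
tool_rot: [0.001, 0.686, 0.727, 0.001]
contact_force: [0.7, 1.4, 1.1]
opening: 0.0601
grip_force: 0.0
```

```bash
python3 - <<'E'
from frame import *
go(.6545,.0275,.115,93.3); s=r.sense(); print(s['opening'],s['tool_rot'])
E
```

```text
go before spin tx -1.3 ty -1.3 tz 65.5 spin -0.0
go after spin tx -1.3 ty -1.3 tz 65.5 spin -0.0
0.06011952061578557 [5.50677168e-04 6.86494996e-01 7.27134044e-01 6.32578280e-04]
```

Call:
{"op": "move_arm", "data": {
  "increments": [
    {"tx": -1.3,"ty": -1.3,"tz": 22,"spin": 0,"gripper": 0.3},
    {"tx": 0,"ty": 0,"tz": 22,"spin": 0,"gripper": 0.3},
    {"tx": 0,"ty": 0,"tz": 19,"spin": 0,"gripper": 0.3},
    {"tx": 0,"ty": 0,"tz": 0,"spin": 0,"gripper": 0.3},
    {"tx": 0,"ty": 0,"tz": 0,"spin": 0,"gripper": -1},
    {"tx": 0,"ty": 0,"tz": 0,"spin": 0,"gripper": -1},
    {"tx": 0,"ty": 0,"tz": 0,"spin": 0,"gripper": -1},
    {"tx": 0,"ty": 0,"tz": 0,"spin": 0,"gripper": -1},
    {"tx": 0,"ty": 0,"tz": 0,"spin": 0,"gripper": -1}
  ],
  "grip_force": 35
}}

```text
time: 7.05
tool_pos: [0.6541, 0.0277, 0.1164]
tool_rot: [0.0, 0.686, 0.727, 0.0]
contact_force: [1.0, -0.3, 2.5]
opening: 0.0199
grip_force: 35.0
```

Call:
{"op": "move_arm", "data": {
  "increments": [
    {"tx": 0,"ty": 0,"tz": -10,"spin": 0,"gripper": -1},
    {"tx": 0,"ty": 0,"tz": -20,"spin": 0,"gripper": -1},
    {"tx": 0,"ty": 0,"tz": -30,"spin": 0,"gripper": -1},
    {"tx": 0,"ty": 0,"tz": -30,"spin": 0,"gripper": -1},
    {"tx": 0,"ty": 0,"tz": -30,"spin": 0,"gripper": -1},
    {"tx": 15,"ty": -20,"tz": 0,"spin": 0,"gripper": -1},
    {"tx": 26,"ty": -34,"tz": 0,"spin": 0,"gripper": -1},
    {"tx": 30,"ty": -40,"tz": 0,"spin": 0,"gripper": -1},
    {"tx": 30,"ty": -40,"tz": 0,"spin": 0,"gripper": -1},
    {"tx": 30,"ty": -40,"tz": 0,"spin": 0,"gripper": -1},
    {"tx": 30,"ty": -40,"tz": 0,"spin": 0,"gripper": -1},
    {"tx": 20,"ty": -26,"tz": 0,"spin": 0,"gripper": -1}
  ]
}}

```text
time: 8.55
tool_pos: [0.4018, 0.1959, 0.2376]
tool_rot: [0.001, 0.685, 0.728, 0.001]
contact_force: [0.0, 0.3, -2.9]
opening: 0.0198
grip_force: 35.0
```

Call:
{"op": "move_arm", "data": {
  "increments": [
    {"tx": 10,"ty": -12,"tz": 0,"spin": 0,"gripper": -1},
    {"tx": 0,"ty": 0,"tz": 0,"spin": 8,"gripper": -1},
    {"tx": 0,"ty": 0,"tz": 0,"spin": 8,"gripper": -1},
    {"tx": 0,"ty": 0,"tz": 0,"spin": 7.8,"gripper": -1},
    {"tx": 0,"ty": 0,"tz": 0,"spin": 0,"gripper": -1},
    {"tx": 0,"ty": 0,"tz": 0,"spin": 0,"gripper": -1}
  ]
}}

```text
time: 9.3
tool_pos: [0.3917, 0.2036, 0.2365]
tool_rot: [0.0, 0.821, 0.571, 0.0]
contact_force: [0.3, 0.5, -3.6]
opening: 0.0192
grip_force: 35.0
```

```bash
python3 - <<'E'
from frame import *
c,w,g,ng=look('w3'); s=r.sense(); print(s['opening'],s['grip_force'],s['contact_force'])
c=cam('top'); W=cloud(c); hs=cv2.cvtColor(c['pixels'],cv2.COLOR_BGR2HSV); cv2.imwrite('pics/t3.png',c['pixels'])
for ww,n in((w,'wrist'),(W,'top')): print(n,'block',rect(ww,np.ones((480,640),bool),s['tool_pos'],.1,.12,.175))
go(.3915,.2045,.10,69.5)
E
```

```text
t 9.35 [0.3916 0.2037 0.2364] yaw 69.65040076821755 j [-0.1   0.26 -0.59  2.04  0.19  0.9  -1.15]
cam [0.416 0.27  0.328]
0.01997713938922542 34.99881327152252 [ 0.27016185  0.0241934  -3.23553557]
wrist block [  404.7   238.8   164.6    64.3    61.2   -20.2 12833. ]
top block [374.3 160.7 165.2  63.8  47.2 -20.6 427. ]
go before spin tx 0.8 ty -0.3 tz 136.3 spin 0.1
go after spin tx 0.8 ty -0.3 tz 136.3 spin 0.1
```

View pics/w3.png

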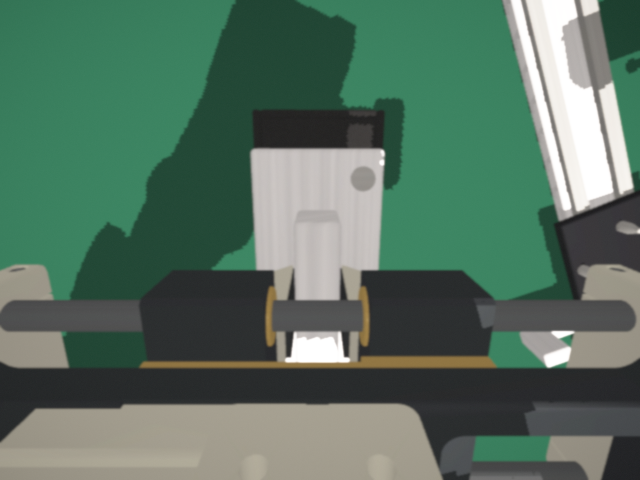

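The block hangs level and lined up over the tray, whose far end shows at (318,130). I lower it.

Call:
{"op": "move_arm", "data": {
  "increments": [
    {"tx": 0.8,"ty": 0,"tz": 20,"spin": 0,"gripper": -1},
    {"tx": 0,"ty": 0,"tz": 30,"spin": 0,"gripper": -1},
    {"tx": 0,"ty": 0,"tz": 30,"spin": 0,"gripper": -1},
    {"tx": 0,"ty": 0,"tz": 30,"spin": 0,"gripper": -1},
    {"tx": 0,"ty": 0,"tz": 18,"spin": 0,"gripper": -1},
    {"tx": 0,"ty": 0,"tz": 8,"spin": 0,"gripper": -1},
    {"tx": 0,"ty": 0,"tz": 4,"spin": 0,"gripper": -1},
    {"tx": 0,"ty": 0,"tz": 3,"spin": 0,"gripper": -1},
    {"tx": 0,"ty": 0,"tz": 2,"spin": 0,"gripper": -1},
    {"tx": 0,"ty": 0,"tz": 0,"spin": 0,"gripper": -1},
    {"tx": 0,"ty": 0,"tz": 0,"spin": 0,"gripper": -1}
  ]
}}

```text
time: 10.78
tool_pos: [0.3917, 0.2045, 0.0914]
tool_rot: [0.0, 0.821, 0.57, 0.0]
contact_force: [-0.5, -0.1, -3.5]
opening: 0.0196
grip_force: 35.0
```

Call:
{"op": "move_arm", "data": {
  "increments": [
    {"tx": 0,"ty": 0,"tz": 1.5,"spin": 0,"gripper": -1},
    {"tx": 0,"ty": 0,"tz": 1,"spin": 0,"gripper": -1},
    {"tx": 0,"ty": 0,"tz": 0,"spin": 0,"gripper": -1}
  ]
}}

```text
time: 11.15
tool_pos: [0.3917, 0.2046, 0.0898]
tool_rot: [0.001, 0.821, 0.57, 0.0]
contact_force: [-5.1, -3.0, 20.7]
opening: 0.0197
grip_force: 35.0
```

Call:
{"op": "move_arm", "data": {
  "increments": [
    {"tx": 0,"ty": 0,"tz": 0,"spin": 0,"gripper": 0.1},
    {"tx": 0,"ty": 0,"tz": 0,"spin": 0,"gripper": 0.1},
    {"tx": 0,"ty": 0,"tz": 0,"spin": 0,"gripper": 0.1},
    {"tx": 0,"ty": 0,"tz": -15,"spin": 0,"gripper": 0.1},
    {"tx": 0,"ty": 0,"tz": -35,"spin": 0,"gripper": 0.1},
    {"tx": 0,"ty": 0,"tz": -40,"spin": -7.8,"gripper": 1},
    {"tx": 0,"ty": 0,"tz": -40,"spin": -7.8,"gripper": 1},
    {"tx": 0,"ty": 0,"tz": -20,"spin": -7.8,"gripper": 1},
    {"tx": -20,"ty": 0.5,"tz": 0,"spin": 0,"gripper": 1},
    {"tx": -40,"ty": 0.5,"tz": 0,"spin": 0,"gripper": 1},
    {"tx": -40,"ty": 0.5,"tz": 0,"spin": 0,"gripper": 1},
    {"tx": -40,"ty": 0.5,"tz": 0,"spin": 0,"gripper": 1}
  ]
}}

```text
time: 12.65
tool_pos: [0.4005, 0.0637, 0.2397]
tool_rot: [0.0, 0.689, 0.725, 0.0]
contact_force: [0.5, 0.9, 0.3]
opening: 0.0919
grip_force: 0.0
```

Call:
{"op": "move_arm", "data": {
  "increments": [
    {"tx": -40,"ty": 0.5,"tz": 0,"spin": 0,"gripper": 1},
    {"tx": -40,"ty": 0.5,"tz": 0,"spin": 0,"gripper": 1},
    {"tx": -40,"ty": 0.5,"tz": 0,"spin": 0,"gripper": 1},
    {"tx": -40,"ty": 0.5,"tz": 0,"spin": 0,"gripper": 1},
    {"tx": -40,"ty": 0.5,"tz": 0,"spin": 0,"gripper": 1},
    {"tx": -40,"ty": 0.5,"tz": 0,"spin": 0,"gripper": 1},
    {"tx": -20,"ty": 0.5,"tz": 0,"spin": 0,"gripper": 1},
    {"tx": -9,"ty": 0,"tz": 0,"spin": 0,"gripper": 1},
    {"tx": 0,"ty": 0,"tz": 0,"spin": 0,"gripper": 1},
    {"tx": 0,"ty": 0,"tz": 0,"spin": 0,"gripper": 1}
  ]
}}

```text
time: 13.9
tool_pos: [0.418, -0.2026, 0.239]
tool_rot: [-0.0, 0.688, 0.725, 0.0]
contact_force: [0.1, 0.3, -0.3]
opening: 0.0919
grip_force: 0.0
```

```bash
python3 - <<'E'
from frame import *
c,w,g,ng=look('w4'); A=ng|True
for lo in(.004,.008): print('frame',rect(w,A,(.417,-.205),.1,lo,.03))
c=cam('top'); W=cloud(c); cv2.imwrite('pics/t4.png',c['pixels'])
print('block plate',rect(W,A,(.3915,.2045),.08,.014,.05),'tray',rect(W,A,(.3915,.2045),.13,.015,.03))
print('rib',rect(W,A,(.3915,.2045),.06,.04,.06))
print('carrier',rect(W,A,(.653,.027),.13,.028,.042))
cv2.imwrite('pics/crop4.png',np.hstack([cv2.resize(c['pixels'][235:340,185:325],(400,300)),cv2.resize(c['pixels'][150:240,250:370],(400,300))]))
go(.4165,-.2040,.068,93.0)
E
```

```text
t 13.95 [ 0.418  -0.2026  0.2389] yaw 93.01680999644773 j [ 0.74  0.28 -0.49  1.99  0.16  0.91  0.22]
cam [ 0.414 -0.132  0.33 ]
frame [ 417.8 -203.6    9.6  137.8   64.2  -87.  9122. ]
frame [ 417.8 -203.6    9.8  137.8   64.2  -87.  7657. ]
block plate [ 390.2  204.3   19.6  137.9   64.    69.7 1072. ] tray [390.1 204.3  19.  137.9  63.8  69.7 823. ]
rib [390.3 204.4  46.5  80.2  20.1  69.5 212. ]
carrier [ 627.9   27.8   33.   199.6  160.1  -86.8 2444. ]
go before spin tx -1.2 ty -1.6 tz 170.9 spin 0.0
go after spin tx -1.2 ty -1.6 tz 170.9 spin 0.0
```

View pics/crop4.png

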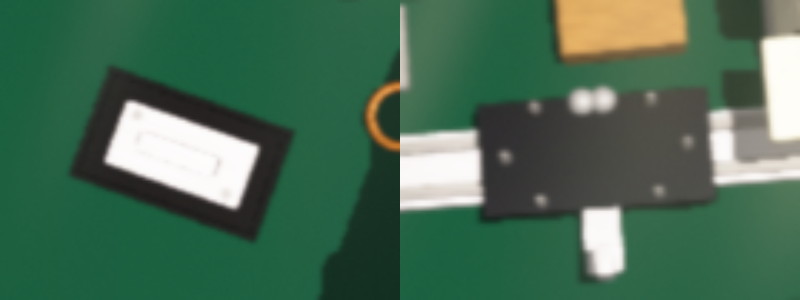

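The block lies flat in the tray (left crop) and the nest is empty with its six pins showing (right crop). Now I grip the frame.

Call:
{"op": "move_arm", "data": {
  "increments": [
    {"tx": -1,"ty": -0.5,"tz": 20,"spin": 0,"gripper": 1},
    {"tx": 0,"ty": 0,"tz": 35,"spin": 0,"gripper": 1},
    {"tx": 0,"ty": 0,"tz": 40,"spin": 0,"gripper": 1},
    {"tx": 0,"ty": 0,"tz": 35,"spin": 0,"gripper": 1},
    {"tx": 0,"ty": 0,"tz": 25,"spin": 0,"gripper": 1},
    {"tx": 0,"ty": 0,"tz": 11,"spin": 0,"gripper": 1},
    {"tx": 0,"ty": 0,"tz": 4,"spin": 0,"gripper": 1},
    {"tx": 0,"ty": 0,"tz": 0,"spin": 0,"gripper": 1},
    {"tx": 0,"ty": 0,"tz": 0,"spin": 0,"gripper": -1},
    {"tx": 0,"ty": 0,"tz": 0,"spin": 0,"gripper": -1},
    {"tx": 0,"ty": 0,"tz": 0,"spin": 0,"gripper": -1},
    {"tx": 0,"ty": 0,"tz": 0,"spin": 0,"gripper": -1}
  ],
  "grip_force": 25
}}

```text
time: 15.5
tool_pos: [0.4176, -0.2049, 0.069]
tool_rot: [0.0, 0.689, 0.725, 0.0]
contact_force: [-0.4, -1.0, 4.0]
opening: 0.0638
grip_force: 25.0
```

Call:
{"op": "move_arm", "data": {
  "increments": [
    {"tx": 0,"ty": 0,"tz": -10,"spin": 0,"gripper": -1},
    {"tx": 0,"ty": 0,"tz": -30,"spin": 0,"gripper": -1},
    {"tx": 0,"ty": 0,"tz": -40,"spin": 0,"gripper": -1},
    {"tx": 0,"ty": 0,"tz": -40,"spin": 0,"gripper": -1},
    {"tx": 12,"ty": 13,"tz": -30,"spin": 0,"gripper": -1},
    {"tx": 30,"ty": 35,"tz": 0,"spin": -0.3,"gripper": -1},
    {"tx": 38,"ty": 43,"tz": 0,"spin": 0,"gripper": -1},
    {"tx": 38,"ty": 43,"tz": 0,"spin": 0,"gripper": -1},
    {"tx": 38,"ty": 43,"tz": 0,"spin": 0,"gripper": -1},
    {"tx": 33,"ty": 38,"tz": 0,"spin": 0,"gripper": -1},
    {"tx": 20,"ty": 23,"tz": 0,"spin": 0,"gripper": -1},
    {"tx": 10,"ty": 10,"tz": 0,"spin": 0,"gripper": -1}
  ]
}}

```text
time: 17.0
tool_pos: [0.6534, 0.0294, 0.2187]
tool_rot: [-0.001, 0.686, 0.727, 0.0]
contact_force: [-0.4, 0.0, -2.8]
opening: 0.0636
grip_force: 25.0
```

Call:
{"op": "move_arm", "data": {
  "increments": [
    {"tx": 0,"ty": 0,"tz": 20,"spin": 0,"gripper": -1},
    {"tx": 0,"ty": 0,"tz": 20,"spin": 0,"gripper": -1},
    {"tx": 0,"ty": 0,"tz": 10,"spin": 0,"gripper": -1},
    {"tx": 0,"ty": 0,"tz": 0,"spin": 0,"gripper": -1},
    {"tx": 0,"ty": 0,"tz": 0,"spin": 0,"gripper": -1}
  ]
}}

```text
time: 17.62
tool_pos: [0.6533, 0.0275, 0.1694]
tool_rot: [0.0, 0.687, 0.727, 0.0]
contact_force: [0.0, -0.2, -2.1]
opening: 0.0636
grip_force: 25.0
```

```bash
python3 - <<'E'
from frame import *
c,w,g,ng=look('w5'); s=r.sense(); print(s['opening'],s['contact_force'],s['tool_rot'])
A=ng|True; t=np.radians(3.3); z0=s['tool_pos'][2]-.069
# frame far end & sides seen by wrist, above pins
m=(w[...,2]>z0-.004)&(w[...,2]<z0+.02)&(np.hypot(w[...,0]-.654,w[...,1]-.028)<.09)
P=w[m][:,:2]; u=np.array([-np.sin(t),np.cos(t)]); v=np.array([np.cos(t),np.sin(t)])
Q=np.c_[(P-[.6539,.028])@v,(P-[.6539,.028])@u]*1e3; F=Q[Q[:,1]>20]
print('frame in nest coords: v range',np.percentile(F[:,0],[.5,99.5]),'u max',np.percentile(F[:,1],99.7),len(F))
for lo in (25,35,45,55):
    f=F[(F[:,1]>lo)&(F[:,1]<lo+10)]; print(lo,np.percentile(f[:,0],[1,99]))
for px,py in((41,50),(-41,50),(0,78)):
    X=.6539+(px*np.cos(t)-py*np.sin(t))/1e3; Y=.028+(px*np.sin(t)+py*np.cos(t))/1e3
    print('pin exp',np.round([X*1e3,Y*1e3],1),rect(w,A,(X,Y),.012,.046,.056))
go(.6539,.0268,.1025,93.4)
E
```

```text
t 17.675 [0.6534 0.0276 0.1695] yaw 93.21371102312017 j [ 0.18  0.64 -0.47  1.6   0.33  0.98 -0.34]
cam [0.649 0.099 0.261]
0.06338217572631907 [-0.16201882 -0.06459537 -2.09082339] [4.04371947e-04 6.87000440e-01 7.26656739e-01 4.64049691e-04]
frame in nest coords: v range [-32.14171902  31.18010044] u max 70.41562781110822 15717
25 [-31.82396103  30.86918084]
35 [-31.86509484  30.88770473]
45 [-31.87715824  30.8950214 ]
55 [-31.83872988  30.83584317]
pin exp [692.   80.3] None
pin exp [610.1  75.6] None
pin exp [649.4 105.9] [649.2 106.4  49.3   5.8   5.5 -86.9  84. ]
go before spin tx -0.8 ty 0.4 tz 67.0 spin -0.2
go after spin tx -0.8 ty 0.4 tz 67.0 spin -0.2
```

Call:
{"op": "move_arm", "data": {
  "increments": [
    {"tx": -1,"ty": 0.5,"tz": 0,"spin": -0.1,"gripper": -1},
    {"tx": 0,"ty": 0,"tz": 12,"spin": 0,"gripper": -1},
    {"tx": 0,"ty": 0,"tz": 18,"spin": 0,"gripper": -1},
    {"tx": 0,"ty": 0,"tz": 14,"spin": 0,"gripper": -1},
    {"tx": 0,"ty": 0,"tz": 8,"spin": 0,"gripper": -1},
    {"tx": 0,"ty": 0,"tz": 6,"spin": 0,"gripper": -1},
    {"tx": 0,"ty": 0,"tz": 4,"spin": 0,"gripper": -1},
    {"tx": 0,"ty": 0,"tz": 3,"spin": 0,"gripper": -1},
    {"tx": 0,"ty": 0,"tz": 1,"spin": 0,"gripper": -1},
    {"tx": 0,"ty": 0,"tz": 0,"spin": 0,"gripper": -1}
  ]
}}

```text
time: 18.92
tool_pos: [0.6537, 0.0267, 0.1029]
tool_rot: [0.0, 0.686, 0.727, 0.0]
contact_force: [1.1, -1.2, -1.8]
opening: 0.0637
grip_force: 25.0
```

Call:
{"op": "move_arm", "data": {
  "increments": [
    {"tx": 0,"ty": 0,"tz": 1,"spin": 0,"gripper": -1},
    {"tx": 0,"ty": 0,"tz": 0.5,"spin": 0,"gripper": -1},
    {"tx": 0,"ty": 0,"tz": 0,"spin": 0,"gripper": -1}
  ]
}}

```text
time: 19.3
tool_pos: [0.6538, 0.0268, 0.1025]
tool_rot: [0.0, 0.686, 0.727, 0.0]
contact_force: [-2.6, -0.4, 9.7]
opening: 0.0637
grip_force: 27.8
```

Call:
{"op": "move_arm", "data": {
  "increments": [
    {"tx": 0,"ty": 0,"tz": 0,"spin": 0,"gripper": 0.8},
    {"tx": 0,"ty": 0,"tz": 0,"spin": 0,"gripper": 0.8},
    {"tx": 0,"ty": 0,"tz": 0,"spin": 0,"gripper": 0.8},
    {"tx": 0,"ty": 0,"tz": -10,"spin": 0,"gripper": 0.8},
    {"tx": 0,"ty": 0,"tz": -25,"spin": 0,"gripper": 0.8},
    {"tx": 0,"ty": 0,"tz": -40,"spin": 0,"gripper": 0.8},
    {"tx": 0,"ty": 0,"tz": -40,"spin": 0,"gripper": 0.1},
    {"tx": -25,"ty": -5,"tz": -40,"spin": 0,"gripper": 0.1},
    {"tx": -30,"ty": -5,"tz": -30,"spin": 0,"gripper": 0.1},
    {"tx": -20,"ty": 0,"tz": 0,"spin": 0,"gripper": 0.1},
    {"tx": 0,"ty": 0,"tz": 0,"spin": 0,"gripper": 0.1},
    {"tx": 0,"ty": 0,"tz": 0,"spin": 0,"gripper": 0.1}
  ]
}}

```text
time: 20.8
tool_pos: [0.6475, -0.0475, 0.2851]
tool_rot: [-0.001, 0.686, 0.728, -0.0]
contact_force: [0.1, 0.9, -0.0]
opening: 0.0505
grip_force: 0.0
```

```bash
python3 - <<'E'
from frame import *
c,w,g,ng=look('w6'); A=ng|True
print('frame',rect(w,A,(.654,.028),.078,.0395,.06), 'level z:')
t=np.radians(3.3)
for a,b in((25,60),(-25,60),(25,-60),(-25,-60)):
    X=.6539+(a*np.cos(t)-b*np.sin(t))/1e3; Y=.028+(a*np.sin(t)+b*np.cos(t))/1e3
    print(round(1e3*np.nanmedian(w[...,2][np.hypot(w[...,0]-X,w[...,1]-Y)<.006]),1))
print('handle',rect(w,A,(.556,.023),.03,.06,.08))
c=cam('top'); W=cloud(c)
print('handle top',rect(W,A,(.556,.023),.03,.06,.08))
print('head',rect(W,A,(.70,.222),.1,.15,.3),rect(W,A,(.66,.222),.06,.15,.3))
print('scan',rect(W,A,(.68,-.155),.1,.1,.13))
print(r.spot_in('wrist','probe_plunger'))
go(.5555,.0225,.16,183.3)
E
```

```text
t 20.85 [ 0.6476 -0.0471  0.2852] yaw 93.43382068623013 j [ 0.31  0.53 -0.5   1.48  0.26  1.19 -0.17]
cam [0.643 0.023 0.377]
frame [  654.1    29.2    43.    137.4    64.2   -86.6 10133. ] level z:
42.4
42.3
243.9
42.4
handle [554.6  23.   68.1  23.9  13.7   3.4 477. ]
handle top [551.9  23.6  68.3  22.3  11.2  -1.5  44. ]
head [ 708.3  227.3  183.   153.5   57.     4.1 1256. ] [675.1 226.4 181.4  87.3  45.2   3.7 662. ]
scan [ 714.8 -207.9  109.8   31.8    8.5   16.1   29. ]
[{'xy': [294.1, 131.7], 'score': 0.62}]
go before spin tx 75.1 ty -87.9 tz 125.5 spin -89.9
go after spin tx 88.1 ty 74.9 tz 125.5 spin -89.9
```

View pics/w6.png

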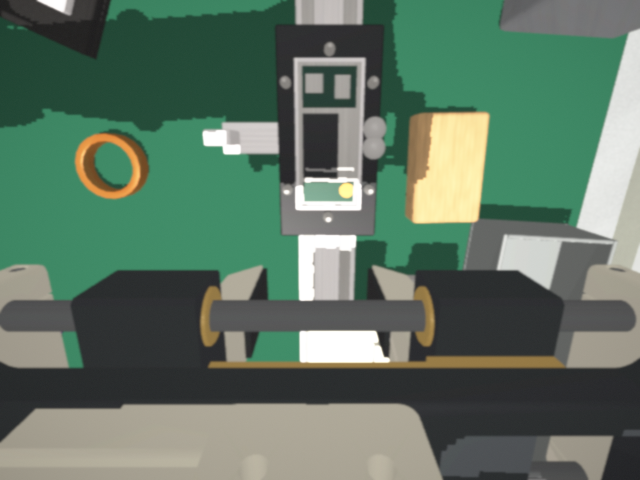

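The frame lies flat between all the pins, with its boards up. The handle is at (213,137). I go there with the tool turned so that the camera faces the robot.

Call:
{"op": "move_arm", "data": {
  "increments": [
    {"tx": 25,"ty": -29,"tz": 0,"spin": 0,"gripper": 0.1},
    {"tx": 25,"ty": -30,"tz": 0,"spin": 0,"gripper": 0.1},
    {"tx": 25,"ty": -29,"tz": 0,"spin": 0,"gripper": 0.1},
    {"tx": 0,"ty": 0,"tz": 0,"spin": -9,"gripper": 0.1},
    {"tx": 0,"ty": 0,"tz": 0,"spin": -9,"gripper": 0.1},
    {"tx": 0,"ty": 0,"tz": 0,"spin": -9,"gripper": 0.1},
    {"tx": 0,"ty": 0,"tz": 0,"spin": -9,"gripper": 0.1},
    {"tx": 0,"ty": 0,"tz": 0,"spin": -9,"gripper": 0.1},
    {"tx": 0,"ty": 0,"tz": 0,"spin": -9,"gripper": 0.1},
    {"tx": 0,"ty": 0,"tz": 0,"spin": -9,"gripper": 0.1},
    {"tx": 0,"ty": 0,"tz": 0,"spin": -9,"gripper": 0.1},
    {"tx": 0,"ty": 0,"tz": 0,"spin": -9,"gripper": 0.1}
  ]
}}

```text
time: 22.45
tool_pos: [0.5555, 0.0219, 0.286]
tool_rot: [-0.0, 0.046, 0.999, 0.0]
contact_force: [-0.8, 0.1, -0.4]
opening: 0.0504
grip_force: 0.0
```

Call:
{"op": "move_arm", "data": {
  "increments": [
    {"tx": 0,"ty": 0,"tz": 0,"spin": -8.9,"gripper": 0.1},
    {"tx": 0,"ty": 0,"tz": 30,"spin": 0,"gripper": 0.1},
    {"tx": 0,"ty": 0,"tz": 40,"spin": 0,"gripper": 0.1},
    {"tx": 0,"ty": 0,"tz": 35,"spin": 0,"gripper": 0.1},
    {"tx": 0,"ty": 0,"tz": 20,"spin": 0,"gripper": 0.1},
    {"tx": 0,"ty": 0,"tz": 0,"spin": 0,"gripper": 0.1},
    {"tx": 0,"ty": 0,"tz": 0,"spin": 0,"gripper": 0.1}
  ]
}}

```text
time: 23.32
tool_pos: [0.5564, 0.0215, 0.1624]
tool_rot: [0.001, -0.028, 1.0, 0.0]
contact_force: [0.7, 0.4, 0.9]
opening: 0.0503
grip_force: 0.0
```

```bash
python3 - <<'E'
from frame import *
c,w,g,ng=look('w7')
print('handle',rect(w,ng|True,(.556,.023),.03,.055,.08))
go(.5545,.0228,.104,183.3)
E
```

```text
t 23.375 [0.5566 0.0214 0.1626] yaw 183.23272213988167 j [ 0.43  0.61 -0.82  1.84  0.55  0.93  0.99]
cam [0.486 0.018 0.254]
handle [ 553.2   23.2   68.2   23.6   13.9    3.1 1011. ]
go before spin tx 2.0 ty 1.5 tz 58.6 spin -0.1
go after spin tx 2.0 ty 1.5 tz 58.6 spin -0.1
```

Call:
{"op": "move_arm", "data": {
  "increments": [
    {"tx": 2,"ty": 1.5,"tz": 18,"spin": 0,"gripper": 0.1},
    {"tx": 0,"ty": 0,"tz": 22,"spin": 0,"gripper": 0.1},
    {"tx": 0,"ty": 0,"tz": 14,"spin": 0,"gripper": 0.1},
    {"tx": 0,"ty": 0,"tz": 4,"spin": 0,"gripper": 0.1},
    {"tx": 0,"ty": 0,"tz": 0,"spin": 0,"gripper": 0.1},
    {"tx": 0,"ty": 0,"tz": 0,"spin": 0,"gripper": -1},
    {"tx": 0,"ty": 0,"tz": 0,"spin": 0,"gripper": -1},
    {"tx": 0,"ty": 0,"tz": 0,"spin": 0,"gripper": -1},
    {"tx": 0,"ty": 0,"tz": 0,"spin": 0,"gripper": -1}
  ],
  "grip_force": 20
}}

```text
time: 24.5
tool_pos: [0.5537, 0.0223, 0.1034]
tool_rot: [0.0, -0.028, 1.0, -0.0]
contact_force: [-0.3, 0.4, -0.3]
opening: 0.0151
grip_force: 0.0
```

Call:
{"op": "move_arm", "data": {
  "increments": [
    {"tx": 0,"ty": 4,"tz": 0,"spin": 0,"gripper": -1},
    {"tx": 0,"ty": 8,"tz": 0,"spin": 0,"gripper": -1},
    {"tx": 0,"ty": 15,"tz": 0,"spin": 0,"gripper": -1},
    {"tx": 0,"ty": 20,"tz": 0,"spin": 0,"gripper": -1},
    {"tx": 0,"ty": 20,"tz": 0,"spin": 0,"gripper": -1},
    {"tx": 0,"ty": 20,"tz": 0,"spin": 0,"gripper": -1},
    {"tx": 0,"ty": 20,"tz": 0,"spin": 0,"gripper": -1},
    {"tx": 0,"ty": 20,"tz": 0,"spin": 0,"gripper": -1},
    {"tx": 0,"ty": 15,"tz": 0,"spin": 0,"gripper": -1},
    {"tx": 0,"ty": 8,"tz": 0,"spin": 0,"gripper": -1},
    {"tx": 0,"ty": 0,"tz": 0,"spin": 0,"gripper": -1},
    {"tx": 0,"ty": 0,"tz": 0,"spin": 0,"gripper": -1}
  ]
}}

```text
time: 26.0
tool_pos: [0.545, 0.1724, 0.1033]
tool_rot: [-0.0, -0.028, 1.0, 0.0]
contact_force: [-2.8, 2.3, 6.0]
opening: 0.0137
grip_force: 20.0
```

```bash
python3 - <<'E'
from frame import *
s=r.sense(); print(s['time'],s['tool_pos'],s['contact_force'],s['opening'],s['joint_pos'])
c=cam('top'); W=cloud(c); A=np.ones((480,640),bool); cv2.imwrite('pics/t8.png',c['pixels'])
for n in('top','scene'):
    c=cam(n); W=cloud(c); print(n,'frame',rect(W,A,(.646,.175),.078,.0395,.06),'carrier',rect(W,A,(.65,.18),.14,.028,.042),'head',rect(W,A,(.70,.222),.1,.15,.3))
cv2.imwrite('pics/s8.png',c['pixels'])
E
```

```text
26.0 [0.54495284 0.17244982 0.10329471] [-2.81004862  2.30566355  5.9773925 ] 0.013650700993684553 [ 0.10930377  0.69806751 -0.74720184  1.84876086  0.62278667  0.84498926
  0.67466065]
top frame [664.4 138.7  43.6  97.7  50.3  54.5 324. ] carrier [676.8 123.9  33.6 156.1  77.1  56.5 483. ] head [725.1 229.4 183.3 121.   56.9   3.7 923. ]
scene frame [650.8 131.5  45.2  82.7  62.4 -21.6 625. ] carrier [642.1 248.3  34.8 102.6  63.    2.  816. ] head [ 715.1  229.1  184.1  158.2   56.7    2.8 2321. ]
```

Call:
{"op": "move_arm", "data": {
  "increments": [
    {"tx": 0,"ty": 6,"tz": 0,"spin": 0,"gripper": -1},
    {"tx": 0,"ty": 8,"tz": 0,"spin": 0,"gripper": -1},
    {"tx": 0,"ty": 6,"tz": 0,"spin": 0,"gripper": -1},
    {"tx": 0,"ty": 4,"tz": 0,"spin": 0,"gripper": -1},
    {"tx": 0,"ty": 0,"tz": 0,"spin": 0,"gripper": -1}
  ]
}}

```text
time: 26.78
tool_pos: [0.5436, 0.1963, 0.1033]
tool_rot: [-0.0, -0.028, 1.0, 0.0]
contact_force: [-3.8, 1.2, 6.2]
opening: 0.014
grip_force: 20.0
```

Call:
{"op": "move_arm", "data": {
  "increments": [
    {"tx": 0,"ty": 3,"tz": 0,"spin": 0,"gripper": -1},
    {"tx": 0,"ty": 2,"tz": 0,"spin": 0,"gripper": -1}
  ]
}}

```text
time: 27.02
tool_pos: [0.5433, 0.2, 0.1032]
tool_rot: [-0.0, -0.028, 1.0, -0.001]
contact_force: [-4.1, -5.1, 10.6]
opening: 0.014
grip_force: 20.0
```

Call:
{"op": "move_arm", "data": {
  "increments": [
    {"tx": 0,"ty": 3,"tz": 0,"spin": 0,"gripper": -1},
    {"tx": 0,"ty": 0,"tz": 0,"spin": 0,"gripper": -1}
  ]
}}

```text
time: 27.28
tool_pos: [0.5432, 0.2025, 0.1033]
tool_rot: [-0.0, -0.028, 1.0, -0.001]
contact_force: [-4.3, -5.7, 10.0]
opening: 0.0138
grip_force: 20.0
```

Call:
{"op": "move_arm", "data": {
  "increments": [
    {"tx": 0,"ty": 3,"tz": 0,"spin": 0,"gripper": -1},
    {"tx": 0,"ty": 0,"tz": 0,"spin": 0,"gripper": -1}
  ]
}}

```text
time: 27.52
tool_pos: [0.543, 0.2059, 0.1033]
tool_rot: [-0.0, -0.028, 1.0, -0.001]
contact_force: [-4.5, -3.3, 9.3]
opening: 0.0144
grip_force: 20.0
```

Call:
{"op": "move_arm", "data": {
  "increments": [
    {"tx": 0,"ty": 3,"tz": 0,"spin": 0,"gripper": -1},
    {"tx": 0,"ty": 0,"tz": 0,"spin": 0,"gripper": -1}
  ]
}}

```text
time: 27.78
tool_pos: [0.5428, 0.2096, 0.1033]
tool_rot: [-0.0, -0.028, 1.0, -0.0]
contact_force: [-3.5, -0.5, 7.5]
opening: 0.0135
grip_force: 20.0
```

Call:
{"op": "move_arm", "data": {
  "increments": [
    {"tx": 0,"ty": 3,"tz": 0,"spin": 0,"gripper": -1},
    {"tx": 0,"ty": 0,"tz": 0,"spin": 0,"gripper": -1}
  ]
}}

```text
time: 28.02
tool_pos: [0.5426, 0.2133, 0.1033]
tool_rot: [-0.0, -0.028, 1.0, 0.0]
contact_force: [-3.4, 1.0, 6.2]
opening: 0.0134
grip_force: 20.0
```

Call:
{"op": "move_arm", "data": {
  "increments": [
    {"tx": 0,"ty": 2,"tz": 0,"spin": 0,"gripper": -1},
    {"tx": 0,"ty": 0,"tz": 0,"spin": 0,"gripper": -1}
  ]
}}

```text
time: 28.28
tool_pos: [0.5424, 0.2156, 0.1033]
tool_rot: [-0.0, -0.028, 1.0, 0.001]
contact_force: [-3.7, 3.3, 5.6]
opening: 0.014
grip_force: 20.0
```

Call:
{"op": "move_arm", "data": {
  "increments": [
    {"tx": 0,"ty": 1.5,"tz": 0,"spin": 0,"gripper": -1},
    {"tx": 0,"ty": 0,"tz": 0,"spin": 0,"gripper": -1}
  ]
}}

```text
time: 28.52
tool_pos: [0.5424, 0.217, 0.1033]
tool_rot: [-0.0, -0.028, 1.0, 0.0]
contact_force: [-4.1, 2.9, 5.5]
opening: 0.0139
grip_force: 20.0
```

The carrier is now pulling towards the seat. I release it so the roller can draw it in.

Call:
{"op": "move_arm", "data": {
  "increments": [
    {"tx": 0,"ty": 0,"tz": 0,"spin": 0,"gripper": 0.1},
    {"tx": 0,"ty": 0,"tz": 0,"spin": 0,"gripper": 0.1},
    {"tx": 0,"ty": 0,"tz": 0,"spin": 0,"gripper": 0.1},
    {"tx": 0,"ty": 0,"tz": 0,"spin": 0,"gripper": 0.1},
    {"tx": 0,"ty": 0,"tz": -20,"spin": 0,"gripper": 0.1},
    {"tx": 0,"ty": 0,"tz": -30,"spin": 0,"gripper": 0.1},
    {"tx": 10,"ty": 0,"tz": -10,"spin": 0,"gripper": 0.1},
    {"tx": 10,"ty": 0,"tz": 0,"spin": 0,"gripper": 0.1},
    {"tx": 0,"ty": 0,"tz": 0,"spin": 0,"gripper": 0.1},
    {"tx": 0,"ty": 0,"tz": 0,"spin": 0,"gripper": 0.1}
  ]
}}

```text
time: 29.78
tool_pos: [0.5225, 0.2151, 0.1626]
tool_rot: [-0.0, -0.028, 1.0, -0.0]
contact_force: [0.3, -0.3, 0.6]
opening: 0.0508
grip_force: 0.0
```

```bash
python3 - <<'E'
from frame import *
c,w,g,ng=look('w9')
h=rect(w,ng|True,(.542,.218),.03,.055,.08); print('handle',h)
u=np.array([-.0576,.9983]); print('travel from w7',(h[:2]-[553.2,23.2])@u,'target ~195.8')
go(.542,.218,.1033,183.3)
E
```

```text
t 29.825 [0.5227 0.2151 0.1626] yaw 183.21629518960924 j [ 0.07  0.62 -0.8   1.82  0.54  0.94  0.65]
cam [0.452 0.212 0.254]
handle [536.9 218.1  67.9  14.4  13.7   3.7 650. ]
travel from w7 195.50755 target ~195.8
go before spin tx -19.4 ty 1.8 tz 59.3 spin -0.1
go after spin tx -19.4 ty 1.7 tz 59.3 spin -0.1
```

Call:
{"op": "move_arm", "data": {
  "increments": [
    {"tx": 20,"ty": -10,"tz": -30,"spin": 0,"gripper": 0.1},
    {"tx": 30,"ty": -30,"tz": -30,"spin": 0,"gripper": 0.1},
    {"tx": 30,"ty": -40,"tz": -30,"spin": 0,"gripper": 0.1},
    {"tx": 10,"ty": -40,"tz": -20,"spin": 0,"gripper": 0.1},
    {"tx": 0,"ty": -40,"tz": 0,"spin": 0,"gripper": 0.1},
    {"tx": 0,"ty": -40,"tz": 0,"spin": 0,"gripper": 0.1},
    {"tx": 0,"ty": -40,"tz": 0,"spin": 0,"gripper": 0.1},
    {"tx": 0,"ty": -30,"tz": 0,"spin": 0,"gripper": 0.1},
    {"tx": 0,"ty": 0,"tz": 0,"spin": 0,"gripper": 0.1},
    {"tx": 0,"ty": 0,"tz": 0,"spin": 0,"gripper": 0.1}
  ]
}}

```text
time: 31.08
tool_pos: [0.4481, -0.0586, 0.2731]
tool_rot: [-0.0, -0.028, 1.0, 0.0]
contact_force: [-0.0, 0.5, 0.2]
opening: 0.0503
grip_force: 0.0
```

```bash
python3 - <<'E'
from frame import *
A=np.ones((480,640),bool); u=np.array([-.0576,.9983]); o=[]
for n in('top','scene'):
    c=cam(n); W=cloud(c); h=rect(W,A,(.542,.218),.03,.06,.08)
    old=np.load(f'/tmp/{n}.npz')['w']; h0=rect(old,A,(.556,.023),.03,.06,.08); b=rect(W,A,(.70,.222),.1,.15,.3)
    k=rect(W,A,(.62,.222),.13,.028,.042)
    print(n,'handle',h,'moved',(h[:2]-h0[:2])@u,'column',b,'carrier',k,'plate',rect(W,A,(.643,.222),.078,.0395,.06))
    print('handle minus station along rail',(h[:2]-b[:2])@u)
    o.append(c['pixels'])
cv2.imwrite('pics/fin.png',np.hstack([cv2.resize(o[0][120:345,140:440],(400,300)),cv2.resize(o[1][230:430,250:520],(400,300))]))
E
```

```text
top handle [541.6 218.7  68.4  23.   14.2   5.6  50. ] moved 195.35584999999998 column [ 708.7  229.4  183.1  155.1   57.2    2.5 1257. ] carrier [ 631.8  220.    33.3  220.7  186.3  -63.3 1457. ] plate [640.6 224.6  43.8 138.6  65.4 -86.8 917. ]
handle minus station along rail -1.056850000000015
scene handle [543.8 218.5  70.1  24.8  14.4   5.6  76. ] moved 195.57664 column [ 714.3  229.5  184.2  158.3   56.4    2.6 2319. ] carrier [ 644.3  269.8   34.9  109.9  106.1  -86.  1067. ] plate [ 646.7  254.5   45.    96.7   79.3    4.5 1077. ]
handle minus station along rail -1.160499999999999
```

View pics/fin.png

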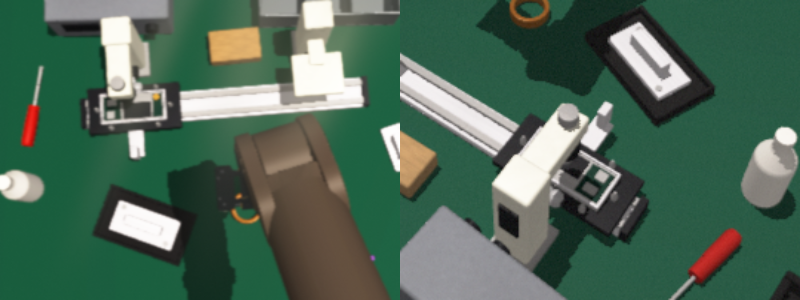

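```bash
python3 -c "
from cell import r
print(r.close_job())"
```

```text
the job is handed in; nothing more can be done
None
```

I handed the job in at about 31 s: the setting block lies flat in the tray, the phone frame is boards up in the nest, and the carrier is in the probe station's detent, measured about 1 mm from the station's centre line, with the bystanders untouched.

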